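# Show the helper the missed mirror frame and the crate it goes into

## Task

Four plywood hand-mirror frames lie on the machine table, and one was missed at the cutter: its round head is still solid. Show the helper which one: point down at the middle of its head with the fingertips two or three centimetres above it, and keep still there for two seconds. Then point in the same way over the middle of the empty small crate, where it is to go, with the fingertips just above rim height, and finish while still pointing there; touch nothing at all, and keep well up when passing the other frames and the filled crate, so that you never point at them.

Things in the scene. Friction and masses are not known exactly. Their poses are not given: they have to be found in the camera images.
- frame_uncut: The missed one: birch plywood hand-mirror frame lying flat, 12 mm thick, whose round head, 100 mm across, is a solid disc without opening; otherwise like the others (handle 26 mm wide, ending 125 mm from the head's centre). Origin: centre of the head, on the underside (table level), so the face to point at is 12 mm above it; handle along its -x, roughly towards the robot.
- frame_a: Birch plywood hand-mirror frame lying flat, 12 mm thick: round head 100 mm across with a 62 mm round opening cut through its middle, and a straight handle 26 mm wide that ends 125 mm from the head's centre. Origin: centre of the head, on the underside (table level); the handle points along its -x, roughly towards the robot; z is up.
- frame_b: Birch plywood hand-mirror frame lying flat, 12 mm thick: round head 100 mm across with a 62 mm round opening cut through its middle, and a straight handle 26 mm wide that ends 125 mm from the head's centre. Origin: centre of the head, on the underside (table level); the handle points along its -x, roughly towards the robot; z is up.
- frame_c: Birch plywood hand-mirror frame lying flat, 12 mm thick: round head 100 mm across with a 62 mm round opening cut through its middle, and a straight handle 26 mm wide that ends 125 mm from the head's centre. Origin: centre of the head, on the underside (table level); the handle points along its -x, roughly towards the robot; z is up.
- crate_empty: The empty one of two small grey plastic crates, open on top, fixed on the table beyond the frames, left or right: 150 mm (its x) by 200 mm (its y), rim 75 mm high, walls and floor 4 mm. Origin: centre of its underside, at table level. Clutter around frames and crates is under 90 mm high; the fence behind the crates (from x = 0.78 m) is 175 mm high.
- crate_full: The other small grey crate, same make and size (150 by 200 mm, rim 75 mm high), filled with finished mirror frames lying flat in a stack, to 52 mm above the table. Origin: centre of its underside, at table level. Fingertips at 170 mm or higher pass well over everything between the frames and the crates.
There are look-alikes about, which are no part of the job. Leave any pink look-alike of the frame_uncut alone.

How it is judged (in metres and radians):
On the way, in this order (a step that is already met when the one before it is completed fails the run):
1. the tool point stays just above the middle of the solid-headed frame (within 30 mm sideways, no more than 78 mm above the wood) for 1.5 s (horizontal distance between the grasp point and frame_uncut below 0.03 m and z of the grasp point in the frame of frame_uncut between 0.012 and 0.09 m), for 1.5 s.
2. then it stays just above the middle of the empty crate (within 50 mm sideways, no more than 75 mm above the rim) for 1 s (horizontal distance between the grasp point and crate_empty below 0.05 m and z of the grasp point in the frame of crate_empty between 0.012 and 0.15 m), for 1 s.
At the end, for the whole second after the job is handed in: The tool point (TCP) is still over the middle of the empty crate: within 50 mm sideways of its centre and no more than 75 mm above its rim; and all four frames lie within 4 mm of where they started (all of step 2 and distance of each of frame_uncut, frame_a, frame_b, frame_c from where it was at the start of the episode below 0.004 m); the robot touches nothing.
It fails at once if the arm or the fingers touch something (over 0.5 N) (contact force between any of the fingers, the arm and anything else above 0.5 N).
It fails at once if a frame is moved or lifted by more than 5 mm (distance of any of frame_uncut, frame_a, frame_b, frame_c from where it was at the start of the episode above 0.005 m).
It fails at once if the tool point comes low over the middle of one of the cut frames (within 30 mm sideways, no more than 78 mm above the wood) ((horizontal distance between the grasp point and frame_a below 0.03 m and z of the grasp point in the frame of frame_a between 0.012 and 0.09 m) or (horizontal distance between the grasp point and frame_b below 0.03 m and z of the grasp point in the frame of frame_b between 0.012 and 0.09 m) or (horizontal distance between the grasp point and frame_c below 0.03 m and z of the grasp point in the frame of frame_c between 0.012 and 0.09 m)).
It fails at once if the tool point comes low over the middle of the filled crate (within 50 mm sideways, no more than 75 mm above the rim) (horizontal distance between the grasp point and crate_full below 0.05 m and z of the grasp point in the frame of crate_full between 0.012 and 0.15 m).
It also fails if it takes over 42 s, if anything falls off the work surface, if the arm or the gripper's body presses on something with over 40 N, if the wrist force passes 120 N, or if a joint passes its speed limit or range.

## Robot

A 6-joint arm with a two-finger parallel gripper is mounted at the origin on the work surface. World frame = base frame: x ahead of the robot, y to its left, z up, the work surface at z = 0. Lengths are in mm, angles in rad, forces in N, time in s.
With the tool pointing down it reaches from about 350 to 850 mm from the base axis. Payload 8.1 kg.
Tool frame: the origin (TCP) lies between the finger pads, 19 mm behind the fingertips; this is the grasp point; z points along the fingers, y is the line along which they close (so a half turn about z gives the same grasp; the last joint's range is limited). The gripper opens to 93 mm and grips with 3 to 60 N. Pads are 15 mm wide; open, the fingers measure 128 mm over their backs; the gripper's body (75 mm by 188 mm) begins 65 mm behind the grasp point.
Start: joints at [1.179, 0.13, 1.488, -0, 1.523, -0.085], TCP at [181.184, 571.994, 237.435] pointing down, gripper open.
Joint ranges: [-2.96, 2.96], [-0.89, 2.26], [0.02, 2.5], [-1.34, 4.48], [0, 2.73], [-2.66, 2.66]. Speed limits (rad/s): [2.39, 2.39, 2.79, 3.14, 3.14, 3.14].

## Interface

Orientations are given as a 3x3 rotation matrix whose columns are the frame's x, y, z axes.
In Python, from cell import ctrl gives the robot as it stands. Calls block until the motion is done:
- ctrl.move_to(position, orientation): joint-space move of the TCP to a pose.
- ctrl.move_l(position, rotation=None, velocity=150, until_force=None): straight line of the TCP; rotation=None keeps the orientation; velocity is the mean speed in mm/s. With until_force (N) it stops when the force on the tool has changed by that much, and returns True; else False.
- ctrl.move_joints(angles): joint-space move.
- ctrl.command_gripper(opening, grip_force=None): opening from 0.0 (shut) to 1.0 (fully open); grip_force is the grip in N (None keeps the last); returns when the fingers have stopped.
- ctrl.pause(seconds).
- ctrl.solve_ik(position, orientation): joint angles nearest the present ones, or None.
- ctrl.get_image(name): name is "side" or "top"; returns a dict with "pixels" (480x640x3 uint8, red, green, blue), "fov_y" (degrees; the focal length in pixels is half the picture's height over the tangent of half this angle, whatever the lens; pixels are square), "cx", "cy" (the principal point, pixels), "pose" (4x4, takes a point from camera to world coordinates). Camera axes: x right, y up, looking along -z (the intrinsics and any distortion apply to the point x, -y, -z); pixel columns grow to the right and rows downward; lengths in mm; the calibration is good to about 2 mm. A picture is of the moment at which its call begins. There is no depth.
A pose or a line that the arm cannot do raises ctrl.PlanningError and nothing moves.
- ctrl.finish_job(): hands the job in; it is judged then, once.
Readings, each from a call of its own:
- ctrl.get_time_s(): time.
- ctrl.get_joint_positions(): joint angles.
- ctrl.get_qd(): joint speeds.
- ctrl.get_joint_efforts(): joint torques, N m.
- ctrl.get_ee_pos(): TCP position.
- ctrl.get_tcp_rot(): TCP orientation.
- ctrl.get_ft_force(): force on the tool from outside, world axes, zero at the start.
- ctrl.get_ft_torque(): the same for the moment, N m.
- ctrl.get_grip_width(): opening from 0.0 (shut) to 1.0 (fully open).
- ctrl.get_grip_force(): force on a finger pad.
Only numpy, scipy, OpenCV 4.12 (cv2) and the standard library are available. Lean on these libraries where they do the work, as an engineer would, in place of code of your own. Each camera call takes 0.05 s, during which the arm holds its last target. There are 200 camera calls.

## Working session

There is one attempt and no reset: what is moved stays moved. The work goes in short steps, each a Python script; the robot and the scene stay as the last script left them, time stands still between calls to the robot, and variables do not carry over. Pictures are saved under pics/ and viewed, at most 10 in all, crops included, and the job is handed in when it is done.

```bash
mkdir -p pics; ls
python3 - <<'E'
from cell import ctrl
import cv2
for n in("top","side"):
    d=ctrl.get_image(n); cv2.imwrite(f"pics/{n}0.png",d["pixels"][:,:,::-1])
    print(n,{k:v for k,v in d.items() if k!="pixels"})
E
```

```text
pics
top {'fov_y': 57.88063484818523, 'cx': 321.29501458316827, 'cy': 243.28390751645935, 'pose': array([[ 2.76681072e-02,  9.88171968e-01, -1.50833146e-01,
         2.89167974e+02],
       [-9.99612082e-01,  2.78323756e-02, -1.02232791e-03,
        -7.98469610e-01],
       [ 3.18780900e-03,  1.50802921e-01,  9.88558707e-01,
         1.02493934e+03],
       [ 0.00000000e+00,  0.00000000e+00,  0.00000000e+00,
         1.00000000e+00]])}
side {'fov_y': 44.46898273845881, 'cx': 316.3614396387586, 'cy': 244.12904737405955, 'pose': array([[ 8.73877856e-01,  3.61963368e-01, -3.24530450e-01,
         3.28180302e+00],
       [-4.86111795e-01,  6.58473419e-01, -5.74550328e-01,
        -7.48956183e+02],
       [ 5.72850326e-03,  6.59844889e-01,  7.51380002e-01,
         1.03646340e+03],
       [ 0.00000000e+00,  0.00000000e+00,  0.00000000e+00,
         1.00000000e+00]])}
```

View pics/top0.png

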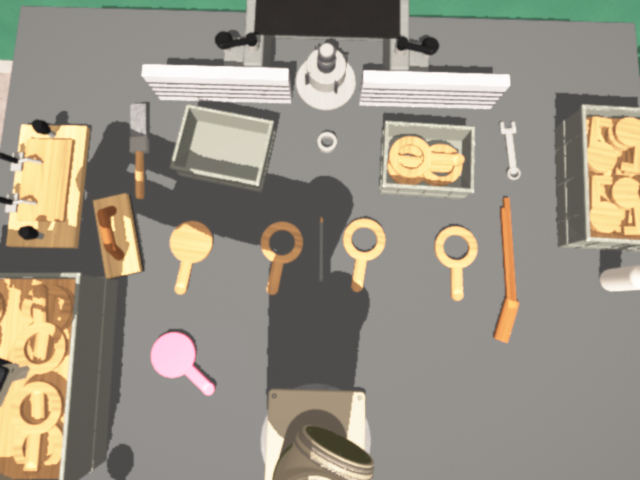

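View pics/side0.png

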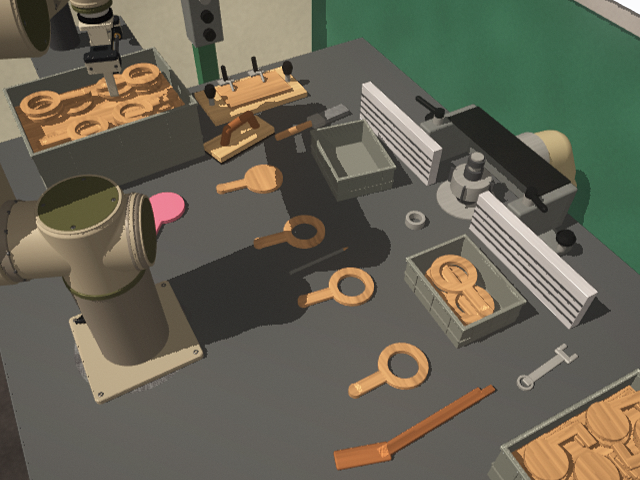

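The top view shows one solid birch head at (191,242). The cut frames are at (281,243), (364,240) and (456,247), and the pink look-alike is at (173,355). The empty crate is at about (224,147) and the filled one at about (428,160). I'll confirm this in an enlarged crop and locate them in both cameras.

```bash
cat > h.py <<'E'
import numpy as np
def ray(d,u,v,z):
    f=240/np.tan(np.radians(d["fov_y"]/2)); P=d["pose"]
    r=P[:3,:3]@np.array([(u-d["cx"])/f,-(v-d["cy"])/f,-1]); o=P[:3,3]
    return (o+r*(z-o[2])/r[2]).round(1)
E
python3 - <<'E'
from cell import ctrl
from h import ray
import cv2, numpy as np
t=ctrl.get_image("top"); s=ctrl.get_image("side")
for n,u,v in [("uncut",191,242),("a",281,243),("b",364,240),("c",456,247),("uncut L",170,242),("uncut R",212,242),("c L",435,247),("c R",478,247),("handle end",181,291)]: print("top",n,ray(t,u,v,12))
for n,u,v in [("uncut",264,179),("cut1",305,231),("cut2",352,286),("cut3",404,366)]: print("side",n,ray(s,u,v,12))
a=t["pixels"][90:310,140:310,::-1]; b=s["pixels"][100:260,200:410,::-1]
cv2.imwrite("pics/c1.png",cv2.resize(a,None,fx=2.7,fy=2.7,interpolation=cv2.INTER_CUBIC))
cv2.imwrite("pics/c2.png",cv2.resize(b,None,fx=3.5,fy=3.5,interpolation=cv2.INTER_CUBIC))
E
```

```text
top uncut [438.1 307.7  12. ]
top a [441.7  95.3  12. ]
top b [ 454.4 -100.5   12. ]
top c [ 443.8 -317.8   12. ]
top uncut L [436.7 357.1  12. ]
top uncut R [439.5 258.2  12. ]
top c L [ 442.4 -268.2   12. ]
top c R [ 445.3 -369.7   12. ]
top handle end [322.6 322.4  12. ]
side uncut [436.1 294.   12. ]
side cut1 [442.3  83.5  12. ]
side cut2 [ 454.8 -109.6   12. ]
side cut3 [ 441.7 -327.3   12. ]
```

View pics/c1.png

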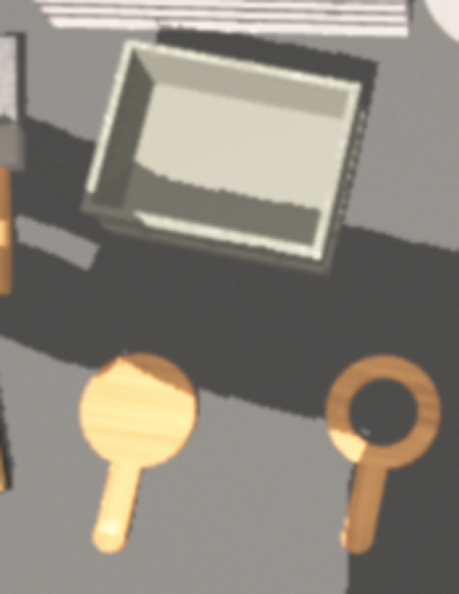

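View pics/c2.png

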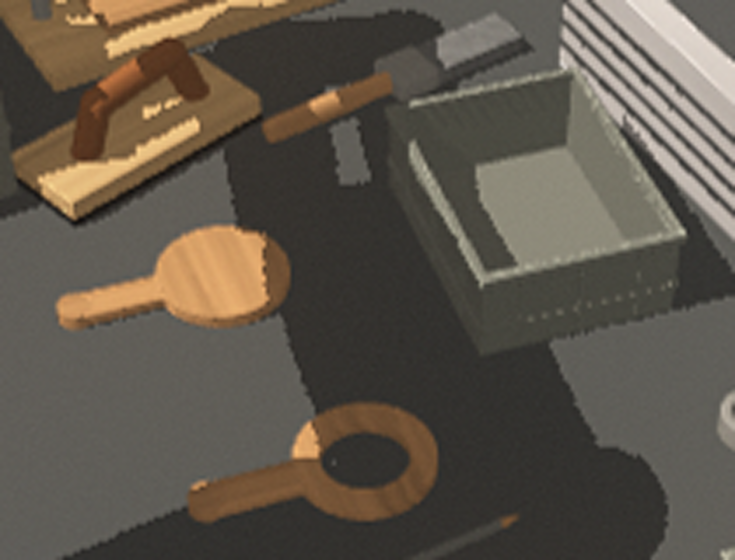

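The crops confirm it: a solid birch disc next to a cut ring, both lying flat, and the crate with a bare floor. The two cameras differ by about 10 mm in y, so I'll check them against the base plate and the crate size.

Run:
```python
from cell import ctrl
from h import ray
import numpy as np
t=ctrl.get_image("top"); s=ctrl.get_image("side")
for n,d,c in [("top",t,[(187,105),(274,121),(260,185.5),(172.6,162)]),("side",s,[(363,119.4),(395.7,167.7),(339,181),(312,132)])]:
    p=np.array([ray(d,*q,75) for q in c]); print(n,p[:,:2].tolist(),p.mean(0),np.linalg.norm(np.roll(p,-1,0)-p,axis=1))
print("full crate top",np.mean([ray(t,*q,75) for q in [(384,122),(474,124),(472,190),(382,188)]],0))
print("base top",ray(t,274,395,20),ray(t,360,397,20))
print("base side",[ray(s,*q,20).tolist() for q in [(70,322),(98,402),(203,352),(160,282)]])
```

```text
top [[750.4, 321.2], [717.0, 117.4], [562.2, 142.2], [611.7, 343.7]] [660.325 231.125  75.   ] [206.51876428 156.77397743 207.49096366 140.51313106]
side [[744.5, 315.0], [711.7, 111.1], [564.6, 136.7], [598.5, 333.2]] [654.825 224.     75.   ] [206.52130641 149.31098419 199.40275826 147.13001053]
full crate top [ 643.65  -238.075   75.   ]
base top [98.5 95.9 20. ] [ 99.4 -95.3  20. ]
base side [[-105.7, 86.1, 20.0], [-103.5, -117.5, 20.0], [107.2, -112.1, 20.0], [90.7, 96.4, 20.0]]
```

The base plate comes out at y≈0 in the top view and about −11 mm in the side view. The top camera is right, and the side camera agrees with it once that offset is taken off. That gives the solid head at (438,307) and the empty crate at (657,232). The sizes come out right too: head 99–101 mm, crate about 150 × 207 mm.

Run:
```python
from cell import ctrl
import cv2, numpy as np
R=ctrl.get_tcp_rot(); print(R.round(2).tolist())
for p in [(438,307,58),(657,232,115)]: print(ctrl.solve_ik(np.array(p,float),R))
ctrl.command_gripper(0.25)
ctrl.move_l([181,572,290]); ctrl.move_l([438,307,290],velocity=200)
for n in("top","side"): cv2.imwrite(f"pics/{n}1.png",ctrl.get_image(n)["pixels"][:,:,::-1])
print(ctrl.get_time_s(),ctrl.get_ee_pos(),ctrl.get_ft_force())
```

```text
[[-0.95, 0.3, -0.0], [0.3, 0.95, -0.0], [0.0, -0.0, -1.0]]
[ 5.15748619e-01  1.20746222e-01  1.84104337e+00 -4.49179616e-04
  1.18031526e+00 -7.48111272e-01]
[ 2.66175491e-01  4.66822808e-01  1.31102636e+00 -5.40499841e-04
  1.36413722e+00 -9.97744470e-01]
4.0833 [437.54612811 307.54250545 290.00572533] [ 0.38766023  0.31757118 -0.35239661]
```

View pics/side1.png

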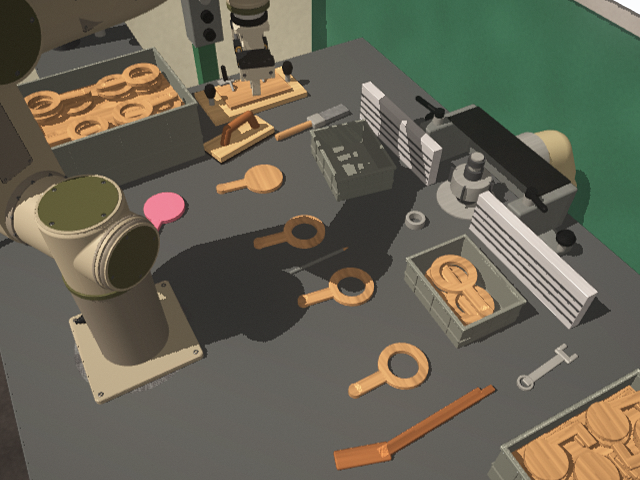

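The tool hangs clear, with its fingertips at about (262,92) in the side view, above the solid head at (264,179). The frames haven't moved, so I'll go down and point.

```bash
python3 - <<'E'
from cell import ctrl
import cv2
ctrl.move_l([438,307,57]); ctrl.pause(2.2)
for n in("top","side"): cv2.imwrite(f"pics/{n}2.png",ctrl.get_image(n)["pixels"][:,:,::-1])
print(ctrl.get_time_s(),ctrl.get_ee_pos(),ctrl.get_ft_force())
E
python3 -c "
import cv2
a=cv2.imread('pics/side2.png')[90:250,180:420];b=cv2.imread('pics/top2.png')[90:330,120:320]
cv2.imwrite('pics/c3.png',cv2.hconcat([cv2.resize(a,(480,320)),cv2.resize(b,(267,320))]))"
```

```text
8.0833 [438.00371978 307.01435167  57.0088473 ] [-0.92956326  1.09711131 -0.43526314]
```

View pics/c3.png

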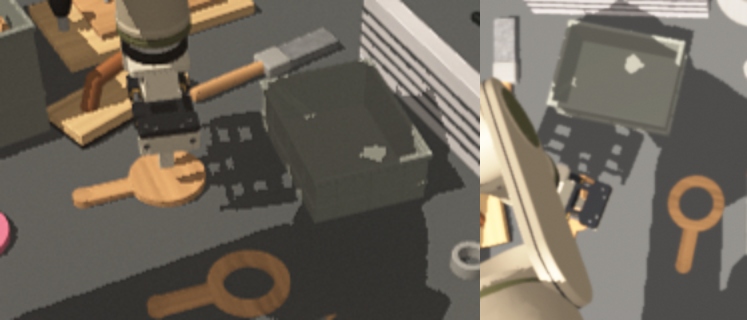

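The fingertips are at crop (168,163), just above the middle of the head at (167,180). The hold was 2.2 s without contact, so next is the crate.

Run:
```python
from cell import ctrl
import cv2
ctrl.move_l([438,307,250]); ctrl.move_l([657,232,250]); ctrl.move_l([657,232,116],velocity=100); ctrl.pause(2)
for n in("top","side"): cv2.imwrite(f"pics/{n}3.png",ctrl.get_image(n)["pixels"][:,:,::-1])
print(ctrl.get_time_s(),ctrl.get_ee_pos(),ctrl.get_ft_force())
a=cv2.imread('pics/side3.png')[50:290,180:540];b=cv2.imread('pics/top3.png')[60:300,120:320]
cv2.imwrite('pics/c4.png',cv2.hconcat([cv2.resize(a,(480,320)),cv2.resize(b,(267,320))]))
```

```text
14.8 [657.03040659 232.01380592 116.03054704] [-0.5242835  -0.12050523  0.48911698]
```

View pics/c4.png

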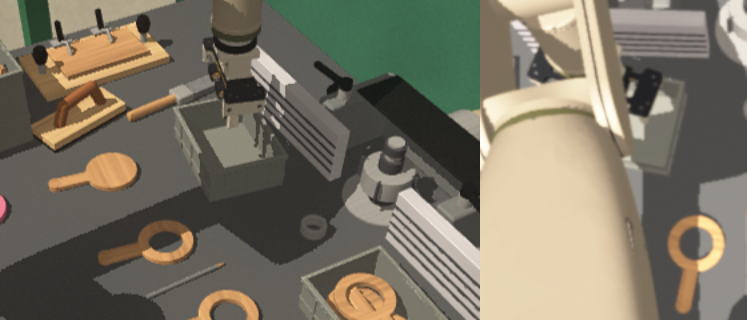

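The fingertips are at crop (232,122), over the middle of the empty crate just above its rim. Nothing is touched and the frames are where they were, so I'm handing in.

```bash
python3 -c "
from cell import ctrl
print(ctrl.finish_job())"
```

```text
the job is handed in; nothing more can be done
None
```

I pointed at the solid-headed frame at (438, 307) mm for 2.2 s, then over the empty crate at (657, 232) mm, and handed the job in while still pointing there; I saw no contact and no frame moved, but the hand-in returned no verdict.

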